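# Crack the release valve and lower the lift table level

## Robot

A 6-joint arm with a two-finger parallel gripper is mounted at the origin on the work surface; the furniture and walls round the work are solid. World frame = base frame: x ahead of the robot, y to its left, z up, the work surface at z = 0. Lengths are in m, angles in rad, forces in N, time in s.
With the tool pointing down it reaches from about 0.3 to 0.875 m from the base axis. Payload 6.4 kg.
Tool frame: the origin (TCP) lies at the very end of the fingers, on their centre line; the grasp point (between the pads) lies 19 mm behind it; z points along the fingers, y is the direction in which the jaws open and shut (so a half turn about z gives the same grasp; the last joint's range is limited). The gripper opens to 85 mm and grips with 20 to 120 N. Pads are 22 mm wide; open, the fingers measure 114 mm over their backs; the gripper's body (76 mm by 85 mm) begins 54 mm behind the grasp point. The pads swing forward as they close: fully open they stand 13 mm farther back than shut.
Start: joints at [-1.461, 0.181, 1.607, -0, 1.354, -0.206], TCP at [0.179, -0.547, 0.208] pointing down, gripper open.
Joint ranges: [-2.99, 2.99], [-0.89, 2.07], [0.3, 2.58], [-1.14, 4.28], [0, 2.63], [-3.12, 3.12]. Speed limits (rad/s): [2.57, 2.57, 3.01, 3.14, 3.14, 3.14].

## Interface

Orientations are given as a unit quaternion [w, x, y, z].
In Python, from bench import ctrl gives the robot as it stands.
- The arm moves only by the shell command python3 -m jog 'ROWS' [OPENING]. ROWS is JSON, a list of rows, each an object with "delta_pos": the shift along the tool's x, y, z in mm, a list of three; "spin": the turn about the tool's z in degrees. A call has 1 to 20 rows; each row is the pose to reach, as a shift and turn from the pose commanded when the call began, along the tool's axes at that moment; what a row does not reach only later rows make up. A row lasts 1/8 s, in which the tool goes at most 62.5 mm and 10.7 degrees, less where a joint would pass 70% of its speed; a pose out of reach is approached as far as the arm can. A call with a gripper value outside its range is refused whole. OPENING is the closure, from 0 (fully open) to 1 (shut), set as the call begins (- or left out, the last holds). The fingers move at their own pace and stop on an object; the grip force is fixed at half the most. Time passes only in rows, so rows that repeat a pose let the fingers close. It gives the time, the measured TCP pose, the force and the opening at its end, in the units of the state.
- ctrl.get_obs(): the state, without advancing time (a new reading comes with each control period).
- ctrl.camera(name): name is "scene" or "top" or "wrist"; returns (picture, depth): 420x560x3 uint8, blue, green, red; 420x560 float32, m along the optical axis (not along the pixel's ray), 0 where there is no reading.
- ctrl.get_calibration(name): a dict with "vfov" (degrees; the focal length in pixels is half the picture's height over the tangent of half this angle, whatever the lens; pixels are square), "cx", "cy" (the principal point, pixels), "dist_coeffs" ([k1, k2, p1, p2, k3] as OpenCV has them; the pictures are not rectified), "extrinsics" (4x4, takes a point from world to camera coordinates). Camera axes: x right, y down, z forward; pixel columns grow to the right and rows downward; lengths in m; the calibration is good to about 2 mm. A picture is of the moment at which its call begins: read the wrist's pose just before it. get_calibration takes no time and is no camera call; for the wrist camera it gives the pose at the moment of the call.
- ctrl.hand_in(): hands the job in, once; it reports no verdict.
The state is a dict: "time_s": time; "q": joint angles; "dq": joint speeds; "joint_efforts": joint torques, N m; "eef_pos": TCP position; "eef_rot": TCP orientation; "wrist_force": force on the tool from outside, world axes, zero at the start; "torque": the same for the moment, N m; "opening": opening from 0.0 (shut) to 1.0 (fully open).
Only numpy, scipy, OpenCV 4.12 (cv2) and the standard library are available. Lean on these libraries where they do the work, as an engineer would, in place of code of your own. Each camera call takes 0.05 s, during which the arm holds its last target. There are 200 camera calls.

## Task

Use the red-knobbed release lever to crack the bench lift's valve open just a fraction of a turn, so that the table with the carton on it comes down slowly and smoothly, never faster than about 3 cm a second. When the table top is level with the yellow stand behind it, shut the valve again, turning the lever until you feel it fully home on its seat but without forcing it, and let go; leave the carton untouched on the table and the loose things round about where they are.

Things in the scene. Friction and masses are not known exactly. Their poses are not given: they have to be found in the camera images.
- bench_lift: fixed bench lift: base plate 130 x 225 x 12 mm, blue column whose ram carries an aluminium table; 130 mm to its left (+y) and 30 mm nearer (-x) a blue valve block 52 x 50 mm, top 62 mm up. Origin on the bench top on the ram's axis; x points to the yellow stand, away from the robot, y to the valve, z up. The whole lift is turned up to 0.15 rad either way.
- valve_pivot (a point): point on the lever's vertical axis at the height of the knob's centre (109 mm). From above, turning anticlockwise opens the valve (knob goes to the robot's right), clockwise shuts it. The lever stays where left; it takes about 4 N at the knob to turn. It starts 0.05 to 0.24 rad off its seat, still holding; the seat's own angle differs from start to start and cannot be seen.
- valve_knob (a point): centre of the upright red knob on the end of the valve lever: cylinder 18 mm in diameter, from 88 to 130 mm above the bench, fixed to the lever 70 mm from the valve axis. Under it the lever is a flat bar 12 mm wide, 80 to 88 mm above the bench, running to the axis. It lies to the left of the axis and towards the robot, standing free (a clamp fixture with a red toggle lies ahead, nearer the robot).
- needle (a joint): lift of the valve needle off its seat, m: 0 home, about 2 mm per rad of lever; under 0.08 mm is home. Too small to be read well from this noisy value: find the seat by feel. The seat is a hard stop; the springy lever makes the force at the knob climb by about 5 N per mm there.
- lever_flex (a joint): bending of the springy lever about its axis, rad, 0 unloaded, minus when pushed clockwise (shut): 0.07 rad (5 mm at the knob) is about 25 N at the knob, and more is forcing it
- lift_table (a joint): how far the table has come down, m: 0 at the start (top 170 mm above the bench), at most 0.07; it cannot be raised. It starts to move when the lever is 0.45 to 0.85 rad off its seat, by the load; each further 0.1 rad gives about 15 mm/s more, each 0.1 rad back takes that away.
- table_top (a point): centre of the lift table's upper face (aluminium, 110 x 90 mm)
- stand_top (a point): centre of the upper face of the fixed yellow stand, 70 x 130 mm, 4 mm behind the lift table; its height differs from start to start, 113 to 137 mm above the bench
- screw_carton: cardboard carton 61 x 86 x 46 mm full of screws, standing loose on the lift table; origin at the centre of its underside; its weight is not known (0.5 to 1.05 kg)
- keys_center (a point): centre of a loose red folding hex key set, 30 x 95 x 26 mm, lying on the bench: a bystander
- pcb_center (a point): centre of a loose green circuit board, 45 x 70 x 17 mm, lying on the bench: a bystander
There are look-alikes about, which are no part of the job. There is more than one size of the screw_carton; the job needs the larger.

How it is judged:
On the way:
1. the valve is cracked open and the table has begun to come down (by more than 5 mm) (value of joint lift_table above 0.005 m and value of joint needle above 0.0004 m), for 0.1 s.
At the end, for the whole second after the job is handed in: the lift table's top is level with the stand's top within 6 mm and at rest, the valve is fully home on its seat (needle under 0.08 mm), the carton stands on the table within 25 mm of its middle (z of table_top in the frame of stand_top between -0.006 and 0.006 m and value of joint needle below 8e-05 m and velocity of joint lift_table below 0.002 m/s and distance between screw_carton and table_top below 0.025 m); the robot touches nothing.
It fails at once if the table comes down faster than 35 mm/s (velocity of joint lift_table above 0.035 m/s).
It fails at once if the valve is forced: its springy lever is bent more than 0.07 rad (about 25 N at the knob) (value of joint lever_flex below -0.07 rad or value of joint lever_flex above 0.07 rad).
It fails at once if the robot pushes on the carton (contact force between any of the arm, the fingers and screw_carton above 1 N).
It fails at once if the hex key set or the circuit board is pushed more than 30 mm (distance of any of keys_center, pcb_center from where it was at the start of the episode above 0.03 m).
It also fails if it takes over 58 s, if anything falls off the work surface, if the arm or the gripper's body presses on something with over 40 N, if the wrist force passes 120 N, or if a joint passes its speed limit or range.

## Working session

There is one attempt and no reset: what is moved stays moved. The work goes in short steps, Python scripts to look and compute and a shell command to move; the robot and the scene stay as the last step left them, time stands still between calls to the robot, and variables do not carry over. Pictures are saved under pics/ and viewed, and the job is handed in when it is done.

```bash
ls; mkdir -p pics; python3 - <<'E'
from bench import ctrl
import cv2
for n in ["scene","top","wrist"]:
    p,d=ctrl.camera(n); cv2.imwrite(f"pics/{n}0.png",p)
    c=ctrl.get_calibration(n); print(n,c["vfov"],c["cx"],c["cy"],c["dist_coeffs"]); print(c["extrinsics"])
o=ctrl.get_obs(); print(o)
E
```

```text
pics
scene 54.160426491088195 274.36291159710134 203.05804215980345 [-0.09135138  0.          0.          0.          0.        ]
[[-0.64625053 -0.76283538 -0.02103426  0.41777625]
 [-0.43493946  0.39083562 -0.81121833  0.24934072]
 [ 0.62704698 -0.51510165 -0.58436493  0.94642743]
 [ 0.          0.          0.          1.        ]]
top 51.1983396166423 274.1172575443329 206.899462224002 [0.00842357 0.         0.         0.         0.        ]
[[-0.42549673 -0.90483326 -0.01514306  0.3430742 ]
 [-0.76818758  0.3699836  -0.522494    0.38239593]
 [ 0.47837263 -0.21068678 -0.85250848  1.00972088]
 [ 0.          0.          0.          1.        ]]
wrist 58.76454419379075 279.0825277437414 213.31624798343006 [-0.07722056  0.          0.          0.          0.        ]
[[ 3.10364972e-01 -9.50617010e-01 -9.40720554e-04 -5.74750835e-01]
 [-9.09470462e-01 -2.97218826e-01  2.90730886e-01 -3.76207929e-02]
 [-2.76653325e-01 -8.93771258e-02 -9.56804404e-01  3.78738896e-01]
 [ 0.00000000e+00  0.00000000e+00  0.00000000e+00  1.00000000e+00]]
{'time_s': 0.15, 'q': array([-1.46132912e+00,  1.81391687e-01,  1.60778750e+00,  4.64207916e-05,
        1.35380177e+00, -2.06319240e-01]), 'dq': array([ 0.00035804, -0.0022581 , -0.00393399, -0.0001112 , -0.00036707,
        0.00033893]), 'joint_efforts': array([ 1.86005978e-03, -4.45254993e+01, -3.51693249e+01, -3.48563381e-04,
        5.77265251e-03,  1.52358672e-05]), 'eef_pos': array([ 0.17854441, -0.54609542,  0.20757471]), 'eef_rot': array([-6.92240770e-04,  9.87561290e-01,  1.57233001e-01,  5.62379019e-05]), 'wrist_force': array([-0.04642342, -0.00506475,  1.2620831 ]), 'torque': array([-0.01925981, -0.06212016, -0.00289042]), 'opening': 0.998218483014901}
```

View pics/scene0.png

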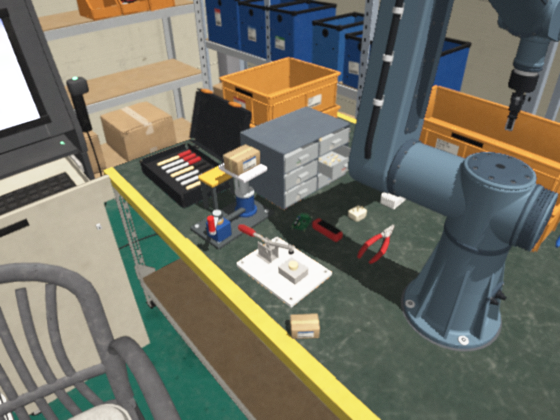

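View pics/top0.png

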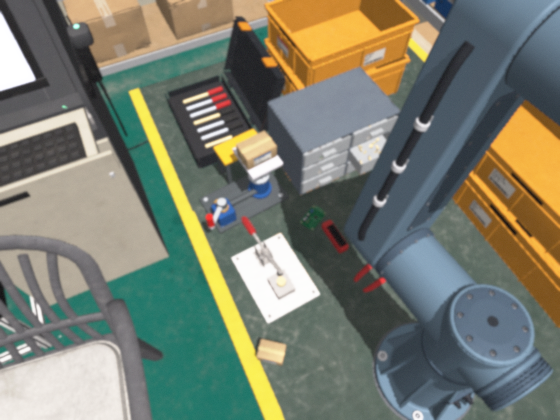

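```bash
cat > h.py <<'E'
import numpy as np, cv2
from bench import ctrl
def K(c): 
    f=210/np.tan(np.radians(c["vfov"]/2)); return np.array([[f,0,c["cx"]],[0,f,c["cy"]],[0,0,1]])
def ray(c,uv):
    n=cv2.undistortPoints(np.array([[uv]],float),K(c),np.array(c["dist_coeffs"]))[0,0]
    E=np.array(c["extrinsics"]);R=E[:3,:3]
    return -R.T@E[:3,3], R.T@np.array([n[0],n[1],1.])
def onz(c,uv,z):
    o,d=ray(c,uv); return o+d*(z-o[2])/d[2]
def atd(c,uv,dep):
    o,d=ray(c,uv); return o+d*dep
def proj(c,P):
    E=np.array(c["extrinsics"]);r,_=cv2.Rodrigues(E[:3,:3])
    return cv2.projectPoints(np.array(P,float).reshape(-1,3),r,E[:3,3],K(c),np.array(c["dist_coeffs"]))[0][:,0]
def cloud(c,d):
    v,u=np.mgrid[:420,:560]
    n=cv2.undistortPoints(np.stack([u.ravel(),v.ravel()],1).astype(float)[:,None],K(c),np.array(c["dist_coeffs"]))[:,0]
    E=np.array(c["extrinsics"]);R=E[:3,:3]
    z=d.ravel()[:,None]; p=np.hstack([n*z,z])
    return ((p-E[:3,3])@R).reshape(420,560,3)
E
python3 - <<'E'
from h import *
for n,(x,y,w,h) in {"scene":(185,135,110,110),"top":(190,120,110,115)}.items():
    p,d=ctrl.camera(n); c=ctrl.get_calibration(n); X=cloud(c,d)
    np.savez(f"{n}.npz",p=p,d=d,X=X)
    cv2.imwrite(f"pics/{n}c.png",cv2.resize(p[y:y+h,x:x+w],None,fx=5,fy=5,interpolation=cv2.INTER_CUBIC))
    hsv=cv2.cvtColor(p,cv2.COLOR_BGR2HSV)
    H,S,V=[hsv[...,i].astype(int) for i in range(3)]
    for nm,m in dict(red=((H<8)|(H>172))&(S>150)&(V>90),yel=(H>18)&(H<32)&(S>150)&(V>120),blue=(H>100)&(H<125)&(S>130)).items():
        k,l,st,ce=cv2.connectedComponentsWithStats(m.astype(np.uint8))
        for i in range(1,k):
            if st[i,4]>15 and x-20<ce[i][0]<x+w+60 and y-20<ce[i][1]<y+h+60:
                q=X[(l==i)&(d>0)]; print(n,nm,st[i],ce[i].round(1),np.median(q,0).round(3),q.min(0).round(3),q.max(0).round(3))
E
```

```text
scene red [178 150  23  15 175] [189.3 156.6] [0.982 0.116 0.043] [0.943 0.075 0.028] [1.053 0.14  0.05 ]
scene red [207 216   8  16  92] [210.6 223.2] [0.521 0.315 0.116] [ 0.515  0.228 -0.001] [0.689 0.321 0.131]
scene red [313 219  29  22 195] [326.4 231.2] [0.383 0.029 0.016] [0.344 0.005 0.   ] [0.438 0.035 0.025]
scene red [239 225  15  11  99] [246.  229.6] [0.495 0.227 0.063] [0.47  0.214 0.054] [0.528 0.235 0.072]
scene yel [199 166  32  21 346] [213.6 176.9] [0.703 0.185 0.116] [0.668 0.075 0.031] [0.876 0.221 0.12 ]
scene blue [235 197  22  20 277] [246.5 206.2] [0.597 0.149 0.046] [0.584 0.109 0.013] [0.65  0.168 0.076]
scene blue [208 219  23  22 247] [222.5 230.9] [0.552 0.265 0.043] [0.547 0.205 0.012] [0.612 0.29  0.064]
top red [216 100  15   9  73] [223.  103.9] [0.95  0.112 0.045] [0.942 0.089 0.033] [0.961 0.135 0.05 ]
top red [206 214   8  12  70] [209.2 219.5] [0.523 0.309 0.125] [0.518 0.301 0.001] [0.601 0.315 0.134]
top red [243 217  12  17  90] [248.  225.4] [0.496 0.22  0.065] [0.473 0.211 0.058] [0.527 0.227 0.071]
top red [322 221  26  31 176] [332.9 237. ] [0.391 0.024 0.02 ] [0.346 0.    0.001] [0.439 0.029 0.026]
top yel [ 130   89  154  331 5062] [211.3 271.3] [0.425 0.351 0.   ] [ 0.052  0.33  -0.74 ] [1.194 0.37  0.007]
top yel [213 129  44  37 537] [231.  146.9] [0.728 0.183 0.117] [ 0.672  0.07  -0.001] [0.834 0.216 0.123]
top blue [248 182  23  16 216] [260.9 189.6] [0.598 0.139 0.034] [0.585 0.102 0.013] [0.64  0.164 0.07 ]
top blue [219 201  17  25 199] [227.1 216.2] [0.554 0.256 0.051] [0.549 0.235 0.018] [0.591 0.281 0.067]
top blue [212 205   4   6  20] [213.2 207.2] [0.593 0.282 0.062] [0.584 0.275 0.015] [0.612 0.285 0.065]
```

View pics/scenec.png

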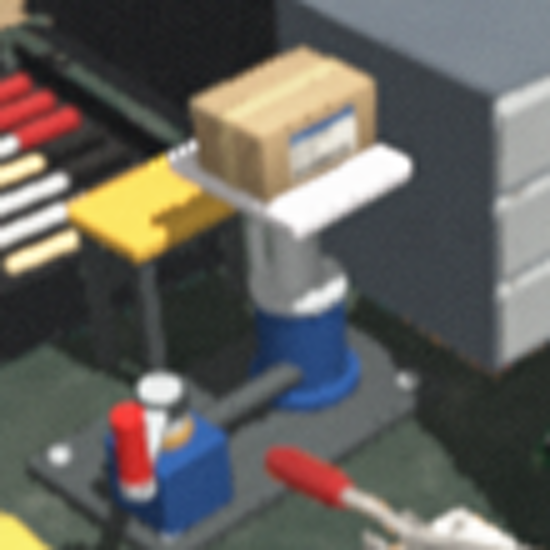

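View pics/topc.png

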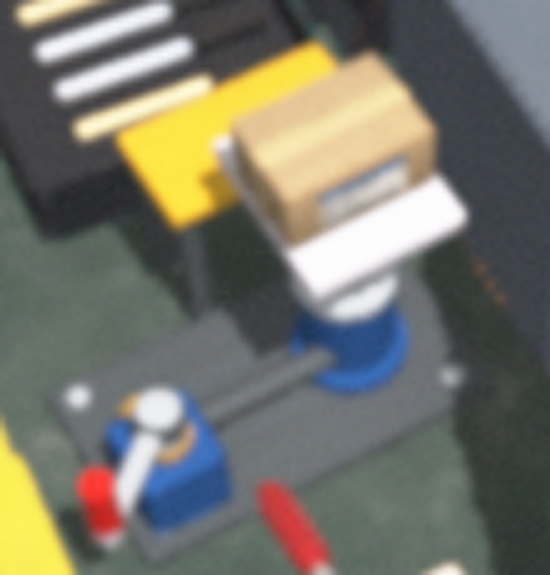

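```bash
python3 - <<'E'
from h import *
for n,kb,hub in (("scene",(210.6,223.2),(217,213)),("top",(209.2,219.5),(221.6,201.6))):
    Z=np.load(n+".npz"); X,d,p=Z["X"],Z["d"],Z["p"]; c=ctrl.get_calibration(n)
    print(n,"knob@.109",onz(c,kb,.109).round(4),"hub depth",X[round(hub[1]),round(hub[0])].round(4), "hub@.1",onz(c,hub,.1).round(4))
    hsv=cv2.cvtColor(p,cv2.COLOR_BGR2HSV).astype(int)
    m=(abs(hsv[...,0]-25)<7)&(hsv[...,1]>150)&(hsv[...,2]>120)&(X[...,2]>.1)&(X[...,2]<.15)&(abs(X[...,0]-.73)<.12)&(X[...,1]<.25)
    m&=d>0; q=X[m]; r=cv2.minAreaRect((q[:,:2]*1000).astype(np.float32))
    print("stand z",np.percentile(q[:,2],[5,25,50,75,95]).round(4),r)
    m=(abs(X[...,2]-.17)<.008)&(abs(X[...,0]-.62)<.1)&(abs(X[...,1]-.14)<.1)&(hsv[...,1]<60)
    q=X[m]; print("table",len(q),np.percentile(q[:,2],[5,25,50,75,95]).round(4),cv2.minAreaRect((q[:,:2]*1000).astype(np.float32)))
    m=(X[...,2]>.185)&(X[...,2]<.24)&(abs(X[...,0]-.62)<.1)&(abs(X[...,1]-.14)<.1)
    q=X[m]; print("carton",len(q),np.percentile(q[:,2],[50,95]),cv2.minAreaRect((q[:,:2]*1000).astype(np.float32)))
E
```

```text
scene knob@.109 [0.5301 0.3108 0.109 ] hub depth [0.5736 0.2638 0.0936] hub@.1 [0.566 0.268 0.1  ]
stand z [0.11   0.1145 0.116  0.117  0.1183] ((707.5841674804688, 181.88314819335938), (73.00321197509766, 76.6877212524414), 5.381601333618164)
table 408 [0.1633 0.1676 0.1693 0.1712 0.1758] ((636.6769409179688, 114.27375030517578), (159.4690399169922, 147.86288452148438), 0.44420772790908813)
carton 762 [0.20872104 0.21590761] ((638.205078125, 112.66372680664062), (160.82496643066406, 144.9257049560547), 0.24979998171329498)
top knob@.109 [0.5309 0.3086 0.109 ] hub depth [0.5736 0.2586 0.0962] hub@.1 [0.5728 0.2596 0.1   ]
stand z [0.1125 0.1156 0.1175 0.1192 0.1406] ((787.1687622070312, -110.03219604492188), (126.54334259033203, 667.2332763671875), 9.823975563049316)
table 425 [0.1642 0.1678 0.1695 0.1713 0.1743] ((619.8515625, 133.68597412109375), (109.4231185913086, 90.50038146972656), 7.773564338684082)
carton 920 [0.21446389 0.21773802] ((636.7462158203125, 99.77823638916016), (84.12712097167969, 175.8389892578125), 26.98502540588379)
```

```bash
python3 - <<'E'
from h import *
for n in("scene","top"):
    X=np.load(n+".npz")["X"]; d=np.load(n+".npz")["d"]
    for x0 in (.2,.3,.4,.5,.6):
        m=(d>0)&(X[...,0]>x0)&(X[...,0]<x0+.1)&(X[...,1]>-.5)&(X[...,1]<.4)
        for y0 in np.arange(-.5,.4,.15):
            k=m&(X[...,1]>y0)&(X[...,1]<y0+.15)
            if k.sum()>5: print(n,x0,round(y0,2),np.percentile(X[...,2][k],98).round(3),end='; ')
        print()
E
```

```text
scene 0.2 -0.5 0.567; scene 0.2 -0.35 0.261; scene 0.2 -0.2 0.625; scene 0.2 -0.05 0.634; scene 0.2 0.1 0.032; scene 0.2 0.25 0.032; 
scene 0.3 -0.5 0.258; scene 0.3 -0.35 0.261; scene 0.3 -0.2 0.023; scene 0.3 -0.05 0.026; scene 0.3 0.1 0.091; scene 0.3 0.25 0.015; 
scene 0.4 -0.35 0.001; scene 0.4 -0.2 0.02; scene 0.4 -0.05 0.024; scene 0.4 0.1 0.067; scene 0.4 0.25 0.014; 
scene 0.5 -0.35 0.199; scene 0.5 -0.2 0.199; scene 0.5 -0.05 0.198; scene 0.5 0.1 0.214; scene 0.5 0.25 0.112; 
scene 0.6 -0.35 0.2; scene 0.6 -0.2 0.2; scene 0.6 -0.05 0.199; scene 0.6 0.1 0.216; scene 0.6 0.25 0.015; 
top 0.2 -0.5 0.261; top 0.2 -0.35 0.262; top 0.2 -0.2 0.648; top 0.2 -0.05 0.788; top 0.2 0.1 0.018; top 0.2 0.25 0.031; 
top 0.3 -0.5 0.242; top 0.3 -0.35 0.262; top 0.3 -0.05 0.027; top 0.3 0.1 0.094; top 0.3 0.25 0.015; 
top 0.4 -0.5 0.149; top 0.4 -0.2 0.004; top 0.4 -0.05 0.026; top 0.4 0.1 0.069; top 0.4 0.25 0.015; 
top 0.5 -0.35 0.201; top 0.5 -0.2 0.2; top 0.5 -0.05 0.2; top 0.5 0.1 0.215; top 0.5 0.25 0.127; 
top 0.6 -0.35 0.202; top 0.6 -0.2 0.202; top 0.6 -0.05 0.213; top 0.6 0.1 0.218; top 0.6 0.25 0.017;
```

```bash
python3 -m jog '[{"delta_pos":[0,0,-50],"spin":0},{"delta_pos":[0,0,-100],"spin":0},{"delta_pos":[0,0,-150],"spin":0},{"delta_pos":[600,-705,-150],"spin":-112},{"delta_pos":[600,-705,-150],"spin":-112},{"delta_pos":[600,-705,-150],"spin":-112},{"delta_pos":[600,-705,-150],"spin":-112},{"delta_pos":[600,-705,-150],"spin":-112},{"delta_pos":[600,-705,-150],"spin":-112},{"delta_pos":[600,-705,-150],"spin":-112},{"delta_pos":[600,-705,-150],"spin":-112},{"delta_pos":[600,-705,-150],"spin":-112},{"delta_pos":[600,-705,-150],"spin":-112},{"delta_pos":[600,-705,-150],"spin":-112},{"delta_pos":[600,-705,-150],"spin":-112},{"delta_pos":[600,-705,-150],"spin":-112},{"delta_pos":[600,-705,-150],"spin":-112},{"delta_pos":[600,-705,-150],"spin":-112},{"delta_pos":[600,-705,-90],"spin":-112},{"delta_pos":[600,-705,-90],"spin":-112}]' 0.7
python3 - <<'E'
from h import *
o=ctrl.get_obs(); print(o["eef_pos"],o["eef_rot"],o["q"],o["opening"],o["wrist_force"])
c=ctrl.get_calibration("wrist"); p,d=ctrl.camera("wrist"); np.savez("w.npz",p=p,d=d,X=cloud(c,d)); cv2.imwrite("pics/w1.png",p)
E
```

```text
time_s: 2.75
eef_pos: [0.5266, 0.3093, 0.2921]
eef_rot: [-0.004, 0.421, 0.907, -0.004]
wrist_force: [-0.5, -0.5, -0.1]
opening: 0.301
[0.52664509 0.30925295 0.29211544] [-0.00433379  0.4214353   0.90683784 -0.00431725] [ 3.36944614e-01  2.14136361e-01  1.39978563e+00 -1.40828978e-04
  1.53990437e+00 -3.63774194e-01] 0.3005101268953354 [-0.4661248  -0.48387939 -0.07138744]
```

View pics/w1.png

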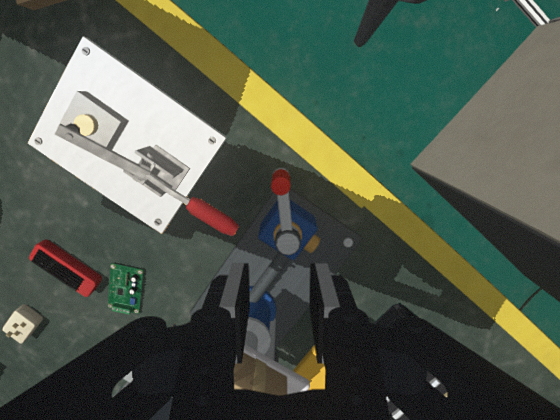

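```bash
python3 - <<'E'
from h import *
Z=np.load("w.npz");p,d,X=Z["p"],Z["d"],Z["X"];c=ctrl.get_calibration("wrist")
cv2.imwrite("pics/w1c.png",cv2.resize(p[160:270,230:340],None,fx=5,fy=5,interpolation=cv2.INTER_CUBIC))
hsv=cv2.cvtColor(p,cv2.COLOR_BGR2HSV).astype(int)
m=((hsv[...,0]<8)|(hsv[...,0]>172))&(hsv[...,1]>140)&(hsv[...,2]>70); m[:,:260]=0;m[:,310:]=0;m[:160]=0;m[210:]=0
v,u=np.nonzero(m);print("red",u.mean(),v.mean(),u.min(),u.max(),v.min(),v.max(),len(u),onz(c,(u.mean(),v.mean()),.109))
t=m&(X[...,2]>.12);v,u=np.nonzero(t);print("top",u.mean(),v.mean(),np.median(X[t],0),onz(c,(u.mean(),v.mean()),.13))
a=X[225:260,270:310];w=(a[...,2]>.085)&(a[...,2]<.13)&(hsv[225:260,270:310,1]<60);print("hub",np.percentile(a[w],[5,50,95],axis=0).round(4)); 
o=ctrl.get_obs();print(o["eef_pos"])
E
```

```text
red 280.38345864661653 182.1954887218045 271 290 169 194 399 [0.52918272 0.30803767 0.109     ]
top 280.43042071197414 184.5242718446602 [0.52455025 0.30994293 0.12928431] [0.52777563 0.30987077 0.13      ]
hub [[0.5626 0.2509 0.087 ]
 [0.5732 0.2633 0.093 ]
 [0.5852 0.2738 0.0946]]
[0.52843071 0.30938227 0.29613119]
```

View pics/w1c.png

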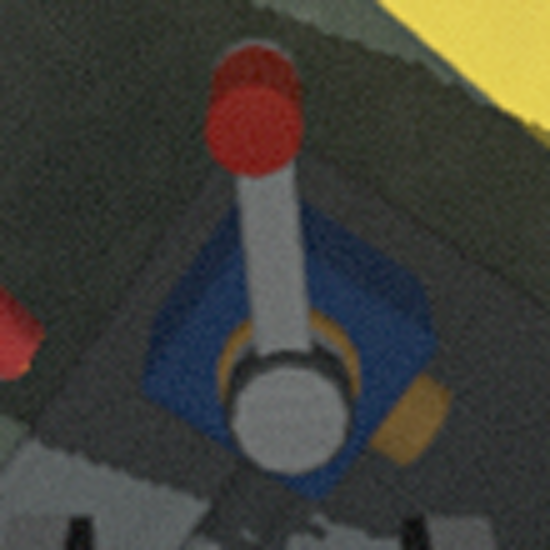

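```bash
python3 - <<'E'
from h import *
from scipy.spatial.transform import Rotation as Ro
c=ctrl.get_calibration("wrist");k=onz(c,(280.8,185.8),.13);h=onz(c,(288,243.4),.0945)
print(k,h,np.linalg.norm((k-h)[:2]),np.degrees(np.arctan2(*(k-h)[[1,0]])))
o=ctrl.get_obs();q=o["eef_rot"];R=Ro.from_quat(q[[1,2,3,0]]).as_matrix();print(R.round(3),o["eef_pos"])
print("tool delta to knob z.095",R.T@(np.array([k[0],k[1],.095])-o["eef_pos"]), "y az",np.degrees(np.arctan2(R[1,1],R[0,1])))
E
```

```text
[0.5287954  0.30918248 0.13      ] [0.57962795 0.26061367 0.0945    ] 0.07030559836492732 136.30461236210672
[[-0.644  0.765 -0.006]
 [ 0.765  0.644 -0.002]
 [ 0.002 -0.006 -1.   ]] [0.52843071 0.30938227 0.29613119]
tool delta to knob z.095 [-0.00079708  0.00128701  0.20112592] y az 40.10420063636017
```

```bash
python3 -m jog '[{"delta_pos":[-1,1,-0],"spin":-6},{"delta_pos":[-1,1,50],"spin":-6},{"delta_pos":[-1,1,100],"spin":-6},{"delta_pos":[-1,1,140],"spin":-6},{"delta_pos":[-1,1,170],"spin":-6},{"delta_pos":[-1,1,200],"spin":-6},{"delta_pos":[-1,1,200],"spin":-6}]' 0.7
python3 - <<'E'
from h import *
o=ctrl.get_obs(); print(o["eef_pos"],o["eef_rot"],o["opening"],o["wrist_force"],o["torque"])
c=ctrl.get_calibration("wrist"); p,d=ctrl.camera("wrist"); np.savez("w.npz",p=p,d=d,X=cloud(c,d)); cv2.imwrite("pics/w2.png",p)
E
```

```text
time_s: 3.68
eef_pos: [0.535, 0.3113, 0.1051]
eef_rot: [0.002, 0.374, 0.927, 0.003]
wrist_force: [-7.8, 0.4, 18.0]
opening: 0.3
[0.5349503  0.3112994  0.10506665] [0.00239993 0.3743177  0.92729237 0.00305927] 0.29958288290299134 [-7.77578714  0.38778794 17.95246279] [-0.04542878  1.6510632  -0.0140929 ]
```

View pics/w2.png

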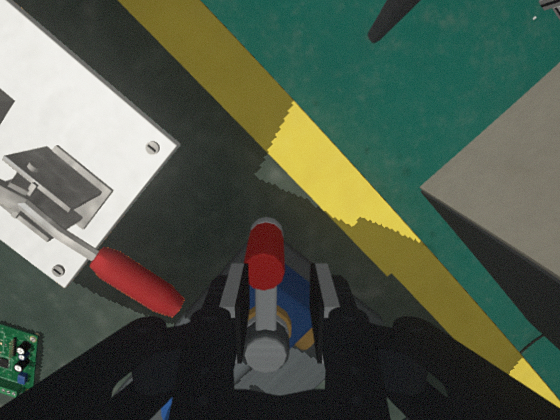

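```bash
python3 - <<'E'
from h import *
from scipy.spatial.transform import Rotation as Ro
o=ctrl.get_obs();c=ctrl.get_calibration("wrist");q=o["eef_rot"];R=Ro.from_quat(q[[1,2,3,0]]).as_matrix()
print(o["eef_pos"],o["wrist_force"],o["dq"].round(3))
P=o["eef_pos"]
print("tcp",proj(c,P),"grasp",proj(c,P-R[:,2]*.019),"@.13",proj(c,P-R[:,2]*(.13-P[2])), "tips",proj(c,[P+R[:,1]*.0127,P-R[:,1]*.0127]))
k=onz(c,(265,270),.13);print("knob top",k,"in tool",R.T@(k-P)); h=onz(c,(266,351),.0945);print("hub",h,np.linalg.norm((k-h)[:2]))
print(R.round(3))
p=np.load("w.npz")["p"];cv2.imwrite("pics/w2c.png",cv2.resize(p[210:380,200:350],None,fx=4,fy=4,interpolation=cv2.INTER_CUBIC))
E
```

```text
[0.53472921 0.31119601 0.10528523] [-6.85426276  0.37483711 17.08765968] [ 0.001 -0.005  0.011 -0.003  0.003  0.   ]
tcp [[279.85418026 260.21937245]] grasp [[279.9089754  278.18043544]] @.13 [[279.92785724 284.38719678]] tips [[306.20545623 260.20232536]
 [253.50389274 260.20009827]]
knob top [0.52549303 0.31128196 0.13      ] in tool [ 0.00665593 -0.00617201 -0.02477376]
hub [0.57303705 0.26359309 0.0945    ] 0.06733989632002589
[[-0.72   0.694  0.006]
 [ 0.694  0.72   0.004]
 [-0.002  0.007 -1.   ]]
```

View pics/w2c.png

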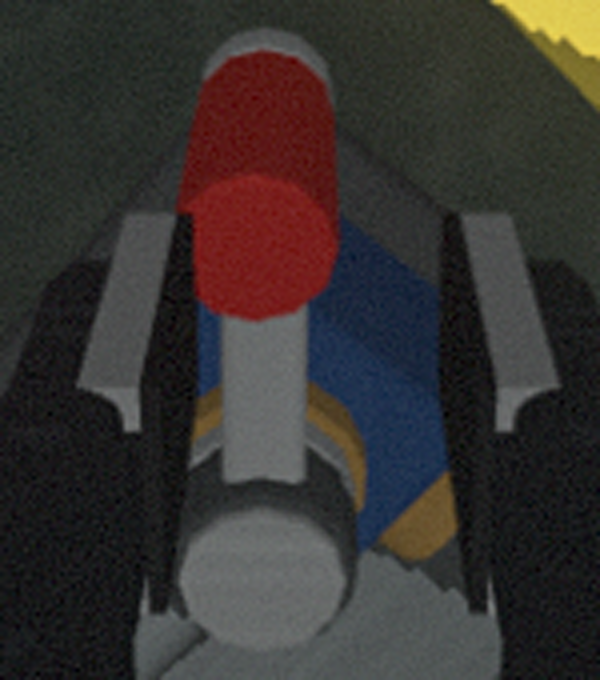

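```bash
python3 -m jog '[{"delta_pos":[0,0,0],"spin":0},{"delta_pos":[0,0,0],"spin":0}]'
python3 - <<'E'
from h import *
for n,(x,y,w,h) in {"scene":(150,110,150,150),"top":(150,100,150,150)}.items():
    p,d=ctrl.camera(n); cv2.imwrite(f"pics/{n}2.png",cv2.resize(p[y:y+h,x:x+w],None,fx=4,fy=4,interpolation=cv2.INTER_CUBIC))
o=ctrl.get_obs(); print(o["eef_pos"],o["eef_rot"],o["wrist_force"],o["torque"])
E
```

```text
time_s: 3.98
eef_pos: [0.5346, 0.3111, 0.1053]
eef_rot: [0.002, 0.374, 0.927, 0.003]
wrist_force: [-6.7, 0.7, 15.0]
opening: 0.302
[0.5345828  0.31105536 0.10525496] [0.002416   0.37430337 0.9272985  0.00294077] [-6.95756919  0.6246983  16.28198854] [ 0.04182315  1.30499366 -0.043997  ]
```

View pics/scene2.png

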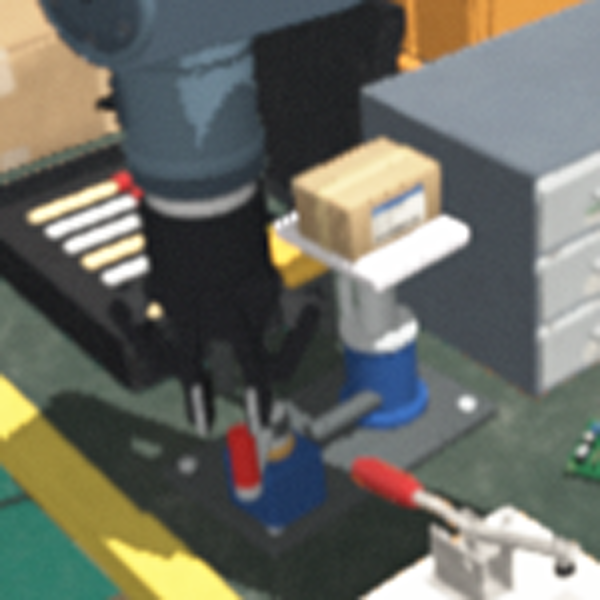

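View pics/top2.png

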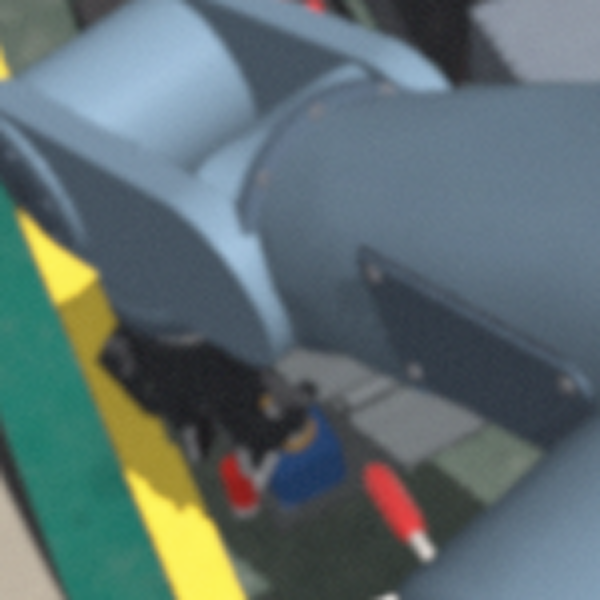

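```bash
python3 - <<'E'
from h import *
from scipy.spatial.transform import Rotation as Ro
o=ctrl.get_obs();P=o["eef_pos"];q=o["eef_rot"];R=Ro.from_quat(q[[1,2,3,0]]).as_matrix()
for n,(x,y) in {"scene":(150,110),"top":(150,100)}.items():
    c=ctrl.get_calibration(n)
    f=lambda A:((proj(c,A)-[x,y])*4).round(0).tolist()
    print(n,"tcp,tip+y,tip-y,",f([P,P+R[:,1]*.018,P-R[:,1]*.018]),"knob top est",f([[.5288,.3092,.13],[.5288,.3092,.088],[.5255,.3113,.13],[.576,.262,.0945]]))
c=ctrl.get_calibration("wrist");E=np.array(c["extrinsics"]);print("cam in tool",R.T@(-E[:3,:3].T@E[:3,3]-P))
Z=np.load("w.npz");X=Z["X"];d=Z["d"]
for uv in [(225,290),(247,290),(330,290),(315,290),(265,262),(266,351),(240,265),(318,265),(232,265),(325,265)]: print(uv,X[uv[1],uv[0]].round(4),(R.T@(X[uv[1],uv[0]]-P)*1000).round(1))
E
```

```text
scene tcp,tip+y,tip-y, [[239.0, 454.0], [212.0, 453.0], [266.0, 455.0]] knob top est [[242.0, 427.0], [249.0, 478.0], [242.0, 431.0], [268.0, 408.0]]
top tcp,tip+y,tip-y, [[232.0, 478.0], [206.0, 470.0], [258.0, 486.0]] knob top est [[232.0, 464.0], [242.0, 497.0], [231.0, 470.0], [282.0, 408.0]]
cam in tool [ 0.07375959 -0.00023815 -0.16518089]
(225, 290) [0.5136 0.3048 0.1544] [ 10.6 -18.7 -49.3]
(247, 290) [0.5243 0.3031 0.1381] [  1.8 -12.6 -32.9]
(330, 290) [0.5384 0.3314 0.1557] [ 11.2  17.6 -50.3]
(315, 290) [0.5361 0.3268 0.153 ] [  9.8  12.7 -47.6]
(265, 262) [0.5227 0.3144 0.1312] [ 10.8  -5.6 -26. ]
(266, 351) [0.5739 0.2631 0.0932] [-61.6  -7.4  12.2]
(240, 265) [0.516  0.307  0.1335] [ 10.5 -15.6 -28.4]
(318, 265) [0.5381 0.3293 0.1328] [ 10.1  15.8 -27.4]
(232, 265) [0.5139 0.3045 0.133 ] [ 10.3 -18.8 -27.9]
(325, 265) [0.5398 0.3315 0.1335] [ 10.4  18.5 -28.1]
```

```bash
python3 -m jog '[{"delta_pos":[0,0,-30],"spin":0},{"delta_pos":[0,0,-30],"spin":0},{"delta_pos":[0,0,-30],"spin":0}]'
python3 - <<'E'
from h import *
from scipy.spatial.transform import Rotation as Ro
o=ctrl.get_obs();P=o["eef_pos"];R=Ro.from_quat(o["eef_rot"][[1,2,3,0]]).as_matrix()
print(P,R.round(3),o["wrist_force"])
c=ctrl.get_calibration("wrist"); p,d=ctrl.camera("wrist"); X=cloud(c,d);np.savez("w.npz",p=p,d=d,X=X); cv2.imwrite("pics/w3.png",cv2.resize(p[170:380,190:370],None,fx=3,fy=3,interpolation=cv2.INTER_CUBIC))
hsv=cv2.cvtColor(p,cv2.COLOR_BGR2HSV).astype(int)
m=((hsv[...,0]<8)|(hsv[...,0]>172))&(hsv[...,1]>140)&(hsv[...,2]>70); m[:,:240]=0;m[:,320:]=0
t=m&(abs(X[...,2]-.13)<.004)
v,u=np.nonzero(t);print("top",u.min(),u.max(),v.min(),v.max()); (cx,cy),r=cv2.minEnclosingCircle(np.stack([u,v],1).astype(np.float32)); k=onz(c,(u.mean(),v.mean()),.13);print(cx,cy,r,u.mean(),v.mean(),k,R.T@(k-P))
E
```

```text
time_s: 4.45
eef_pos: [0.5326, 0.3096, 0.1299]
eef_rot: [0.001, 0.374, 0.927, 0.001]
wrist_force: [-0.4, -0.3, -0.8]
opening: 0.301
[0.53256069 0.30962927 0.12990835] [[-0.72   0.694  0.002]
 [ 0.694  0.72   0.001]
 [-0.001  0.002 -1.   ]] [-0.44578371 -0.32036528 -0.75834498]
top 251 287 231 265
269.1014099121094 248.1503448486328 18.19574546813965 269.0756048387097 248.21370967741936 [0.52444524 0.31029831 0.13      ] [ 0.00630676 -0.00515061 -0.00011136]
```

View pics/w3.png

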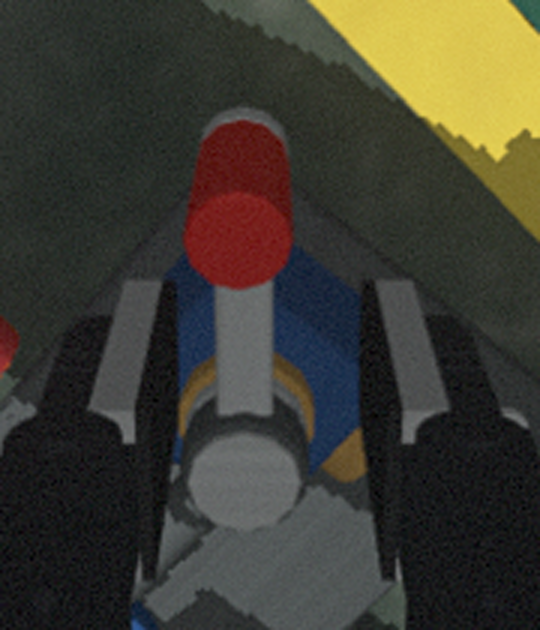

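```bash
python3 -m jog '[{"delta_pos":[6,-5,0],"spin":0},{"delta_pos":[6,-5,0],"spin":0},{"delta_pos":[6,-5,15],"spin":0},{"delta_pos":[6,-5,30],"spin":0},{"delta_pos":[6,-5,45],"spin":0},{"delta_pos":[6,-5,56],"spin":0},{"delta_pos":[6,-5,56],"spin":0}]'
python3 - <<'E'
from h import *
from scipy.spatial.transform import Rotation as Ro
o=ctrl.get_obs();P=o["eef_pos"];R=Ro.from_quat(o["eef_rot"][[1,2,3,0]]).as_matrix()
print(P,o["wrist_force"],o["torque"])
c=ctrl.get_calibration("wrist"); p,d=ctrl.camera("wrist"); X=cloud(c,d);np.savez("w.npz",p=p,d=d,X=X); cv2.imwrite("pics/w4.png",cv2.resize(p[200:400,190:370],None,fx=3,fy=3,interpolation=cv2.INTER_CUBIC))
h=onz(ctrl.get_calibration("wrist"),(0,0),.1)
p,d=ctrl.camera("scene");cv2.imwrite(f"pics/s4.png",cv2.resize(p[150:250,170:270],None,fx=5,fy=5,interpolation=cv2.INTER_CUBIC))
E
```

```text
time_s: 5.38
eef_pos: [0.5227, 0.31, 0.0707]
eef_rot: [-0.001, 0.374, 0.927, -0.001]
wrist_force: [0.8, -1.1, -0.3]
opening: 0.299
[0.52268113 0.30996142 0.07071903] [ 0.76426994 -1.05176287 -0.29521711] [0.04029717 0.001785   0.03215894]
```

View pics/w4.png

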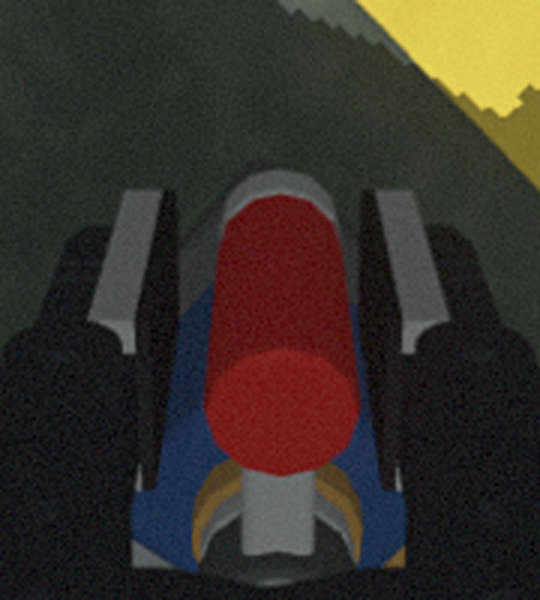

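View pics/s4.png

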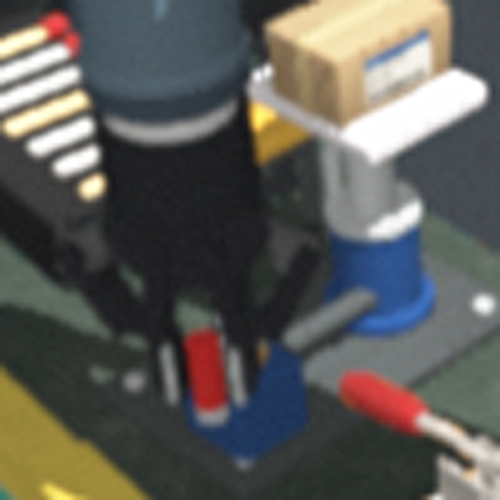

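```bash
cat > tr.py <<'E'
from h import *
C=np.array([.622,.136])
def z(X,d):
    m=(d>0)&(abs(X[...,0]-C[0])<.022)&(abs(X[...,1]-C[1])<.022)&(X[...,2]>.1)&(X[...,2]<.25)
    q=X[...,2][m]; q=q[q>np.percentile(q,90)-.012]; return np.median(q),len(q)
def now(n="scene"):
    c=ctrl.get_calibration(n);p,d=ctrl.camera(n);X=cloud(c,d);return z(X,d),p,d,X
if __name__=="__main__":
    Z=np.load("scene.npz");z0=z(Z["X"],Z["d"])
    o=ctrl.get_obs();r=[];
    for i in range(2):
        t=ctrl.get_obs()["time_s"];a=now();r.append((t,round(1000*(z0[0]-a[0][0]),2)))
    o=ctrl.get_obs();Rf=o["wrist_force"]
    print("z0",z0,"drop mm",r,"F",Rf.round(1),"P",o["eef_pos"].round(4),"t",o["time_s"])
E
python3 tr.py; python3 - <<'E'
import numpy as np
for t in np.arange(.1,1.25,.05): print(round(t,2),(70*(np.cos(t)-1)).round(1),(-70*np.sin(t)).round(1),(-np.degrees(t)).round(1))
E
```

```text
z0 (np.float64(0.2149475814559901), 122) drop mm [(5.475, np.float64(0.12)), (5.525, np.float64(0.24))] F [ 0.2 -0.8 -0.5] P [0.5242 0.3106 0.073 ] t 5.575
0.1 -0.3 -7.0 -5.7
0.15 -0.8 -10.5 -8.6
0.2 -1.4 -13.9 -11.5
0.25 -2.2 -17.3 -14.3
0.3 -3.1 -20.7 -17.2
0.35 -4.2 -24.0 -20.1
0.4 -5.5 -27.3 -22.9
0.45 -7.0 -30.4 -25.8
0.5 -8.6 -33.6 -28.6
0.55 -10.3 -36.6 -31.5
0.6 -12.2 -39.5 -34.4
0.65 -14.3 -42.4 -37.2
0.7 -16.5 -45.1 -40.1
0.75 -18.8 -47.7 -43.0
0.8 -21.2 -50.2 -45.8
0.85 -23.8 -52.6 -48.7
0.9 -26.5 -54.8 -51.6
0.95 -29.3 -56.9 -54.4
1.0 -32.2 -58.9 -57.3
1.05 -35.2 -60.7 -60.2
1.1 -38.2 -62.4 -63.0
1.15 -41.4 -63.9 -65.9
1.2 -44.6 -65.2 -68.8
```

```bash
python3 -m jog '[{"delta_pos":[0,-3.5,0],"spin":-2.9},{"delta_pos":[-0.3,-7,0],"spin":-5.7},{"delta_pos":[-0.8,-10.5,0],"spin":-8.6},{"delta_pos":[-1.4,-13.9,0],"spin":-11.5},{"delta_pos":[-1.4,-13.9,0],"spin":-11.5}]'; python3 tr.py
```

```text
time_s: 6.2
eef_pos: [0.5157, 0.2998, 0.0732]
eef_rot: [0.001, 0.279, 0.96, 0.001]
wrist_force: [1.4, 1.6, 0.1]
opening: 0.298
z0 (np.float64(0.2149475814559901), 122) drop mm [(6.2, np.float64(0.2)), (6.25, np.float64(0.23))] F [2.4 2.6 1.4] P [0.5156 0.2998 0.0731] t 6.3
```

```bash
python3 -m jog '[{"delta_pos":[0,-3.5,0],"spin":-2.9},{"delta_pos":[-0.3,-7,0],"spin":-5.7},{"delta_pos":[-0.3,-7,0],"spin":-5.7}]'; python3 tr.py
```

```text
time_s: 6.68
eef_pos: [0.512, 0.2937, 0.073]
eef_rot: [0.001, 0.232, 0.973, 0.001]
wrist_force: [0.1, 2.5, 1.5]
opening: 0.298
z0 (np.float64(0.2149475814559901), 122) drop mm [(6.675, np.float64(0.0)), (6.725, np.float64(0.05))] F [1.5 1.5 2.7] P [0.512  0.2936 0.0728] t 6.775
```

```bash
python3 -m jog '[{"delta_pos":[0,-3.5,0],"spin":-2.9},{"delta_pos":[-0.1,-4.9,0],"spin":-4},{"delta_pos":[-0.1,-4.9,0],"spin":-4},{"delta_pos":[-0.1,-4.9,0],"spin":-4}]'; python3 tr.py
```

```text
time_s: 7.28
eef_pos: [0.5096, 0.289, 0.0724]
eef_rot: [0.0, 0.197, 0.98, 0.0]
wrist_force: [1.8, 2.1, 2.4]
opening: 0.303
z0 (np.float64(0.2149475814559901), 122) drop mm [(7.275, np.float64(-0.08)), (7.325, np.float64(-0.01))] F [1.5 2.8 1.5] P [0.5094 0.2889 0.0723] t 7.375
```

```bash
python3 -m jog '[{"delta_pos":[0,-3.5,0],"spin":-2.9},{"delta_pos":[-0.1,-4.9,0],"spin":-4},{"delta_pos":[-0.1,-4.9,0],"spin":-4},{"delta_pos":[-0.1,-4.9,0],"spin":-4}]'; python3 tr.py
```

```text
time_s: 7.88
eef_pos: [0.5075, 0.2843, 0.0722]
eef_rot: [-0.0, 0.163, 0.987, -0.0]
wrist_force: [2.2, 1.9, 1.4]
opening: 0.297
z0 (np.float64(0.2149475814559901), 122) drop mm [(7.875, np.float64(-0.06)), (7.925, np.float64(0.04))] F [1.3 1.9 0.6] P [0.5075 0.2843 0.0722] t 7.975
```

```bash
python3 -m jog '[{"delta_pos":[0,-3.5,0],"spin":-2.9},{"delta_pos":[-0.1,-4.9,0],"spin":-4},{"delta_pos":[-0.1,-4.9,0],"spin":-4},{"delta_pos":[-0.1,-4.9,0],"spin":-4}]'; python3 tr.py
```

```text
time_s: 8.48
eef_pos: [0.506, 0.2796, 0.0722]
eef_rot: [-0.0, 0.128, 0.992, -0.0]
wrist_force: [2.1, 1.7, 0.9]
opening: 0.295
z0 (np.float64(0.2149475814559901), 122) drop mm [(8.475, np.float64(-0.08)), (8.525, np.float64(0.05))] F [2.4 2.1 0.3] P [0.506  0.2796 0.0722] t 8.575
```

```bash
python3 -m jog '[{"delta_pos":[0,-3.5,0],"spin":-2.9},{"delta_pos":[-0.1,-4.9,0],"spin":-4},{"delta_pos":[-0.1,-4.9,0],"spin":-4},{"delta_pos":[-0.1,-4.9,0],"spin":-4}]'; python3 tr.py
```

```text
time_s: 9.07
eef_pos: [0.5049, 0.2749, 0.0723]
eef_rot: [-0.0, 0.094, 0.996, -0.0]
wrist_force: [2.4, 2.3, -0.1]
opening: 0.302
z0 (np.float64(0.2149475814559901), 122) drop mm [(9.075, np.float64(0.32)), (9.125, np.float64(0.1))] F [ 2.2  1.1 -0. ] P [0.5049 0.2749 0.0722] t 9.175
```

```bash
python3 -m jog '[{"delta_pos":[0,-3.5,0],"spin":-2.9},{"delta_pos":[0,-3.5,0],"spin":-2.9},{"delta_pos":[0,-3.5,0],"spin":-2.9}]'; python3 tr.py; python3 tr.py
```

```text
time_s: 9.55
eef_pos: [0.5042, 0.2714, 0.0722]
eef_rot: [-0.0, 0.069, 0.998, -0.0]
wrist_force: [2.5, 1.7, -0.7]
opening: 0.3
z0 (np.float64(0.2149475814559901), 122) drop mm [(9.55, np.float64(3.47)), (9.6, np.float64(4.03))] F [ 1.6  1.8 -0.5] P [0.5042 0.2714 0.0723] t 9.65
z0 (np.float64(0.2149475814559901), 122) drop mm [(9.65, np.float64(4.75)), (9.7, np.float64(5.33))] F [ 1.9  1.4 -0.1] P [0.5042 0.2714 0.0722] t 9.75
```

```bash
python3 -m jog '[{"delta_pos":[0,2,0],"spin":1.5},{"delta_pos":[0,5,0],"spin":3},{"delta_pos":[0,5,0],"spin":3},{"delta_pos":[0,5,0],"spin":3},{"delta_pos":[0,5,0],"spin":3},{"delta_pos":[0,5,0],"spin":3},{"delta_pos":[0,5,0],"spin":3},{"delta_pos":[0,5,0],"spin":3},{"delta_pos":[0,5,0],"spin":3},{"delta_pos":[0,5,0],"spin":3},{"delta_pos":[0,5,0],"spin":3},{"delta_pos":[0,5,0],"spin":3},{"delta_pos":[0,5,0],"spin":3},{"delta_pos":[0,5,0],"spin":3}]'; python3 tr.py
```

```text
time_s: 11.5
eef_pos: [0.505, 0.2764, 0.0723]
eef_rot: [0.0, 0.094, 0.996, 0.0]
wrist_force: [0.3, 0.2, 0.0]
opening: 0.301
z0 (np.float64(0.2149475814559901), 122) drop mm [(11.5, np.float64(28.38)), (11.55, np.float64(28.92))] F [ 0.5 -0.1  1. ] P [0.505  0.2764 0.0723] t 11.6
```

```bash
python3 -m jog '[{"delta_pos":[0,0,0],"spin":0},{"delta_pos":[0,0,0],"spin":0},{"delta_pos":[0,0,0],"spin":0},{"delta_pos":[0,0,0],"spin":0},{"delta_pos":[0,0,0],"spin":0},{"delta_pos":[0,0,0],"spin":0},{"delta_pos":[0,0,0],"spin":0}]'; python3 - <<'E'
from tr import *
Z=np.load("scene.npz");z0=z(Z["X"],Z["d"])[0]
t=ctrl.get_obs()["time_s"];a,p,d,X=now();np.savez("scene_mid.npz",p=p,d=d,X=X)
dr=z0-a[0];print(t,dr,ctrl.get_obs()["time_s"])
hsv=cv2.cvtColor(p,cv2.COLOR_BGR2HSV).astype(int)
s=(abs(hsv[...,0]-25)<7)&(hsv[...,1]>150)&(hsv[...,2]>120)&(abs(X[...,0]-.71)<.03)&(abs(X[...,1]-.18)<.05)&(abs(X[...,2]-.12)<.02)
print("stand",s.sum(),np.percentile(X[s][:,2],[25,50,75]))
w=(hsv[...,1]<60)&(hsv[...,2]>130)&(abs(X[...,0]-.62)<.07)&(abs(X[...,1]-.14)<.07)&(abs(X[...,2]-(.17-dr))<.006)
print("table",w.sum(),np.percentile(X[w][:,2],[25,50,75]),.17-dr)
cv2.imwrite("pics/s5.png",cv2.resize(p[150:230,180:290],None,fx=6,fy=6,interpolation=cv2.INTER_CUBIC))
E
```

```text
time_s: 12.48
eef_pos: [0.505, 0.2764, 0.0723]
eef_rot: [0.0, 0.094, 0.996, -0.0]
wrist_force: [-0.4, 0.8, -1.1]
opening: 0.301
12.475 0.04086653619183073 12.525
stand 24 [0.11325018 0.11523729 0.11610565]
table 175 [0.1271761  0.12859952 0.12975155] 0.12913346380816929
```

View pics/s5.png

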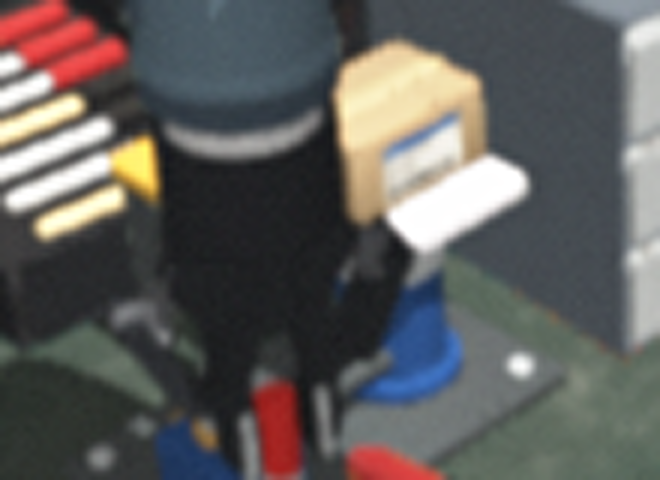

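```bash
python3 -m jog '[{"delta_pos":[0,0,0],"spin":0},{"delta_pos":[0,0,0],"spin":0},{"delta_pos":[0,0,0],"spin":0},{"delta_pos":[0,0,0],"spin":0},{"delta_pos":[0,0,0],"spin":0},{"delta_pos":[0,0,0],"spin":0},{"delta_pos":[-0.3,7,0],"spin":5.7},{"delta_pos":[-1.4,13.9,0],"spin":11.5},{"delta_pos":[-2.2,17.3,0],"spin":14.3},{"delta_pos":[-3.1,20.7,0],"spin":17.2},{"delta_pos":[-3.1,20.7,0],"spin":17.2}]'; python3 tr.py
```

```text
time_s: 13.9
eef_pos: [0.5119, 0.2953, 0.0721]
eef_rot: [-0.0, 0.242, 0.97, -0.001]
wrist_force: [0.6, -4.6, 0.4]
opening: 0.303
z0 (np.float64(0.2149475814559901), 122) drop mm [(13.9, np.float64(53.05)), (13.95, np.float64(53.1))] F [ 1.2 -4.5 -0.3] P [0.512  0.2954 0.0722] t 14.0
```

```bash
cat > f.py <<'E'
from h import *
from scipy.spatial.transform import Rotation as Ro
o=ctrl.get_obs();R=Ro.from_quat(o["eef_rot"][[1,2,3,0]]).as_matrix();print("F tool",(R.T@o["wrist_force"]).round(1),"P",o["eef_pos"].round(4),"yaz",np.degrees(np.arctan2(R[1,1],R[0,1])).round(1))
E
python3 f.py; python3 -m jog '[{"delta_pos":[0,3.5,0],"spin":2.9},{"delta_pos":[-0.3,7,0],"spin":5.7},{"delta_pos":[-0.8,10.5,0],"spin":8.6},{"delta_pos":[-1.4,13.9,0],"spin":11.5},{"delta_pos":[-2.2,17.3,0],"spin":14.3},{"delta_pos":[-2.2,17.3,0],"spin":14.3}]'; python3 f.py
```

```text
F tool [-3.2 -3.4  0.3] P [0.512  0.2954 0.0722] yaz 62.0
time_s: 14.75
eef_pos: [0.5217, 0.3099, 0.0721]
eef_rot: [-0.0, 0.36, 0.933, -0.0]
wrist_force: [0.3, -4.3, 0.3]
opening: 0.298
F tool [-3.1 -3.  -0.3] P [0.5217 0.3099 0.0721] yaz 47.7
```

```bash
python3 -m jog '[{"delta_pos":[0,1.2,0],"spin":1},{"delta_pos":[0,2.4,0],"spin":2},{"delta_pos":[0,2.4,0],"spin":2}]'; python3 f.py
```

```text
time_s: 15.12
eef_pos: [0.5232, 0.3117, 0.0721]
eef_rot: [-0.0, 0.377, 0.926, -0.0]
wrist_force: [-0.3, -5.5, -0.1]
opening: 0.302
F tool [-3.6 -4.2  0.1] P [0.5232 0.3117 0.0721] yaz 45.7
```

```bash
python3 -m jog '[{"delta_pos":[0,1.2,0],"spin":1},{"delta_pos":[0,2.4,0],"spin":2},{"delta_pos":[0,2.4,0],"spin":2}]'; python3 f.py
```

```text
time_s: 15.5
eef_pos: [0.5248, 0.3134, 0.0721]
eef_rot: [-0.0, 0.393, 0.92, -0.001]
wrist_force: [-0.6, -6.1, -0.4]
opening: 0.301
F tool [-4.  -4.6  0.4] P [0.5248 0.3134 0.0721] yaz 43.7
```

```bash
python3 -m jog '[{"delta_pos":[0,1.2,0],"spin":1},{"delta_pos":[0,2,0],"spin":1.7},{"delta_pos":[0,2,0],"spin":1.7}]'; python3 f.py
```

```text
time_s: 15.88
eef_pos: [0.5262, 0.3148, 0.072]
eef_rot: [-0.0, 0.406, 0.914, -0.001]
wrist_force: [-0.3, -4.6, -0.5]
opening: 0.302
F tool [-3.2 -3.3  0.5] P [0.5262 0.3148 0.072 ] yaz 42.1
```

```bash
python3 -m jog '[{"delta_pos":[0,1.2,0],"spin":1},{"delta_pos":[0,2,0],"spin":1.7},{"delta_pos":[0,2,0],"spin":1.7}]'; python3 f.py
```

```text
time_s: 16.25
eef_pos: [0.5276, 0.3161, 0.072]
eef_rot: [-0.0, 0.42, 0.908, -0.001]
wrist_force: [-1.5, -5.0, 1.2]
opening: 0.299
F tool [-2.8 -4.4 -1.2] P [0.5276 0.3161 0.072 ] yaz 40.4
```

```bash
python3 -m jog '[{"delta_pos":[-0.2,1,0],"spin":1},{"delta_pos":[-0.2,2,0],"spin":1.7},{"delta_pos":[-0.2,2,0],"spin":1.7}]'; python3 f.py
```

```text
time_s: 16.62
eef_pos: [0.5291, 0.3173, 0.072]
eef_rot: [-0.001, 0.433, 0.901, -0.001]
wrist_force: [-2.1, -5.5, 0.5]
opening: 0.303
F tool [-3.  -5.  -0.5] P [0.5291 0.3173 0.072 ] yaz 38.7
```

```bash
python3 -m jog '[{"delta_pos":[-0.2,1,0],"spin":1},{"delta_pos":[-0.2,2,0],"spin":1.7},{"delta_pos":[-0.2,2,0],"spin":1.7}]'; python3 f.py
```

```text
time_s: 17.0
eef_pos: [0.5307, 0.3186, 0.072]
eef_rot: [-0.001, 0.447, 0.895, -0.001]
wrist_force: [-2.0, -4.6, 0.4]
opening: 0.299
F tool [-2.5 -4.4 -0.4] P [0.5307 0.3186 0.072 ] yaz 37.0
```

```bash
python3 -m jog '[{"delta_pos":[-0.2,1,0],"spin":1},{"delta_pos":[-0.2,1.5,0],"spin":1.3},{"delta_pos":[-0.2,1.5,0],"spin":1.3}]'; python3 f.py
```

```text
time_s: 17.38
eef_pos: [0.5321, 0.3195, 0.0721]
eef_rot: [-0.001, 0.457, 0.89, -0.0]
wrist_force: [-4.2, -4.0, 1.4]
opening: 0.299
F tool [-0.8 -5.8 -1.4] P [0.5321 0.3195 0.0721] yaz 35.6
```

```bash
python3 -m jog '[{"delta_pos":[-0.1,1,0],"spin":0.8},{"delta_pos":[-0.1,1,0],"spin":0.8},{"delta_pos":[-0.1,1,0],"spin":0.8}]'; python3 f.py
```

```text
time_s: 17.75
eef_pos: [0.5325, 0.3198, 0.072]
eef_rot: [-0.001, 0.463, 0.886, -0.001]
wrist_force: [-5.3, -5.0, 2.6]
opening: 0.297
F tool [-1.1 -7.2 -2.5] P [0.5325 0.3198 0.072 ] yaz 34.8
```

```bash
python3 -m jog '[{"delta_pos":[-0.1,1,0],"spin":0.8},{"delta_pos":[-0.1,1,0],"spin":0.8},{"delta_pos":[-0.1,1,0],"spin":0.8}]'; python3 f.py
```

```text
time_s: 18.12
eef_pos: [0.533, 0.3201, 0.0719]
eef_rot: [-0.001, 0.469, 0.883, -0.001]
wrist_force: [-7.0, -5.9, 3.5]
opening: 0.3
F tool [-1.  -9.1 -3.5] P [0.533  0.3201 0.0719] yaz 34.0
```

```bash
python3 -m jog '[{"delta_pos":[-0.1,1,0],"spin":0},{"delta_pos":[-0.1,1.5,0],"spin":0},{"delta_pos":[-0.1,1.5,0],"spin":0}]'; python3 f.py
```

```text
time_s: 18.5
eef_pos: [0.5335, 0.3206, 0.0718]
eef_rot: [-0.002, 0.469, 0.883, -0.002]
wrist_force: [-9.0, -6.7, 5.8]
opening: 0.301
F tool [ -0.5 -11.2  -5.7] P [0.5335 0.3206 0.0718] yaz 34.0
```

```bash
python3 -m jog '[{"delta_pos":[0,1,0],"spin":0},{"delta_pos":[0,1,0],"spin":0},{"delta_pos":[0,1,0],"spin":0}]'; python3 f.py; python3 tr.py
```

```text
time_s: 18.88
eef_pos: [0.5338, 0.321, 0.0717]
eef_rot: [-0.002, 0.469, 0.883, -0.002]
wrist_force: [-10.9, -7.0, 6.4]
opening: 0.299
F tool [  0.3 -13.   -6.4] P [0.5338 0.321  0.0717] yaz 34.0
z0 (np.float64(0.2149475814559901), 122) drop mm [(18.875, np.float64(53.12)), (18.925, np.float64(53.13))] F [-10.2  -7.3   6.3] P [0.5338 0.321  0.0717] t 18.975
```

```bash
python3 -m jog '[{"delta_pos":[0,-3,0],"spin":0},{"delta_pos":[0,-6,0],"spin":0},{"delta_pos":[0,-6,0],"spin":0},{"delta_pos":[0,-6,0],"spin":0}]'; python3 f.py; python3 - <<'E'
from h import *
c=ctrl.get_calibration("wrist");p,d=ctrl.camera("wrist");cv2.imwrite("pics/w6.png",cv2.resize(p[200:400,190:370],None,fx=3,fy=3))
E
```

```text
time_s: 19.48
eef_pos: [0.5317, 0.319, 0.0723]
eef_rot: [-0.0, 0.469, 0.883, 0.0]
wrist_force: [-2.3, -1.0, 0.3]
opening: 0.299
F tool [ 0.4 -2.5 -0.3] P [0.5317 0.319  0.0723] yaz 34.0
```

View pics/w6.png

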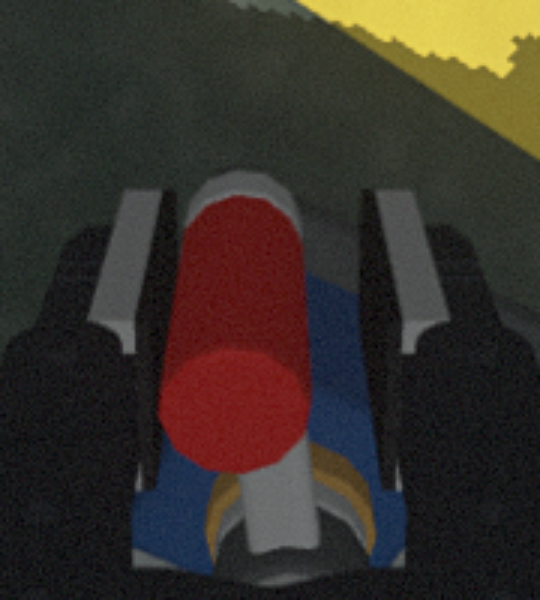

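```bash
python3 -m jog '[{"delta_pos":[0,-2,0],"spin":0},{"delta_pos":[0,-4,0],"spin":0},{"delta_pos":[0,-4,0],"spin":0}]'; python3 f.py; python3 - <<'E'
from h import *
c=ctrl.get_calibration("wrist");p,d=ctrl.camera("wrist");cv2.imwrite("pics/w7.png",cv2.resize(p[200:400,190:370],None,fx=3,fy=3))
E
```

```text
time_s: 19.9
eef_pos: [0.5286, 0.3163, 0.0725]
eef_rot: [0.0, 0.47, 0.883, 0.0]
wrist_force: [-0.6, -0.2, -0.3]
opening: 0.299
F tool [ 0.2 -0.7  0.3] P [0.5286 0.3163 0.0725] yaz 34.0
```

View pics/w7.png

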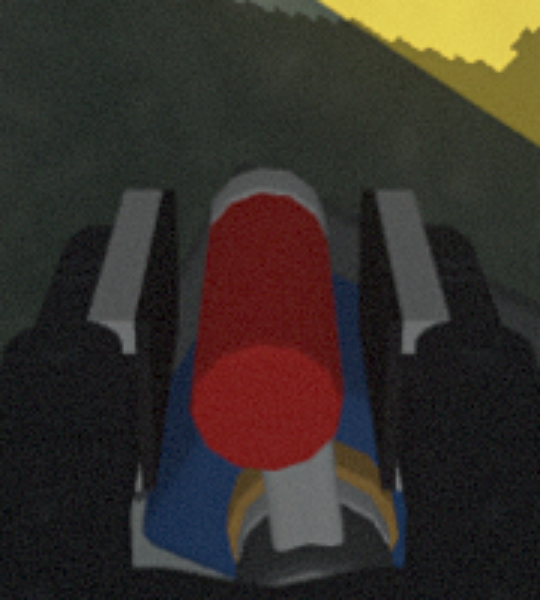

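```bash
python3 -m jog '[{"delta_pos":[0,0,-30],"spin":0},{"delta_pos":[0,0,-80],"spin":0},{"delta_pos":[0,0,-130],"spin":0},{"delta_pos":[0,0,-180],"spin":0},{"delta_pos":[50,-110,-240],"spin":0},{"delta_pos":[50,-110,-240],"spin":0},{"delta_pos":[50,-110,-240],"spin":0},{"delta_pos":[50,-110,-240],"spin":0},{"delta_pos":[50,-110,-240],"spin":0}]'; python3 f.py; python3 - <<'E'
from tr import *
Z=np.load("scene.npz");z0=z(Z["X"],Z["d"])[0];ims=[]
for n in("scene","top"):
    a,p,d,X=now(n)
    hsv=cv2.cvtColor(p,cv2.COLOR_BGR2HSV).astype(int)
    s=(abs(hsv[...,0]-25)<7)&(hsv[...,1]>150)&(hsv[...,2]>120)&(abs(X[...,0]-.715)<.03)&(abs(X[...,1]-.17)<.05)&(abs(X[...,2]-.12)<.02)
    w=(hsv[...,1]<60)&(hsv[...,2]>130)&(abs(X[...,0]-.62)<.07)&(abs(X[...,1]-.14)<.07)&(abs(X[...,2]-.117)<.008)
    for nm,m in(("stand",s),("table",w)):
        if m.sum(): print(n,nm,m.sum(),np.percentile(X[m][:,2],[25,50,75]).round(4))
    print("carton",a[0])
    y,x=(150,180) if n=="scene" else (110,180)
    ims.append(cv2.resize(p[y:y+100,x:x+100],None,fx=4,fy=4,interpolation=cv2.INTER_CUBIC))
cv2.imwrite("pics/f.png",np.hstack(ims))
E
```

```text
time_s: 21.08
eef_pos: [0.4099, 0.2961, 0.3112]
eef_rot: [-0.0, 0.47, 0.883, -0.001]
wrist_force: [0.4, -0.5, -0.4]
opening: 0.296
F tool [-0.6  0.1  0.4] P [0.4099 0.2961 0.3112] yaz 34.0
scene stand 161 [0.1154 0.1161 0.1172]
scene table 326 [0.114  0.1161 0.1173]
carton 0.16152510291249225Traceback (most recent call last):
  File "<stdin>", line 4, in <module>
  File "tr.py", line 7, in now
    c=ctrl.get_calibration(n);p,d=ctrl.camera(n);X=cloud(c,d);return z(X,d),p,d,X
                                                                     ~^^^^^
  File "tr.py", line 5, in z
    q=X[...,2][m]; q=q[q>np.percentile(q,90)-.012]; return np.median(q),len(q)
                         ~~~~~~~~~~~~~^^^^^^
    return _quantile_unchecked(
        a, q, axis, out, overwrite_input, method, keepdims, weights)
    return _ureduce(a,
                    func=_quantile_ureduce_func,
    ...<5 lines>...
                    overwrite_input=overwrite_input,
                    method=method)
    r = func(a, **kwargs)
    result = _quantile(arr,
                       quantiles=q,
    ...<2 lines>...
                       out=out,
                       weights=wgt)
    slices_having_nans = np.isnan(arr[-1, ...])
                                  ~~~^^^^^^^^^
IndexError: index -1 is out of bounds for axis 0 with size 0
```

```bash
python3 - <<'E'
from h import *
p,d=ctrl.camera("scene");cv2.imwrite("pics/f.png",cv2.resize(p[140:260,170:350],None,fx=4,fy=4,interpolation=cv2.INTER_CUBIC))
print(ctrl.hand_in(),ctrl.get_obs()["time_s"])
E
```

```text
the job is handed in; nothing more can be done
the job is handed in; nothing more can be done
```

View pics/f.png

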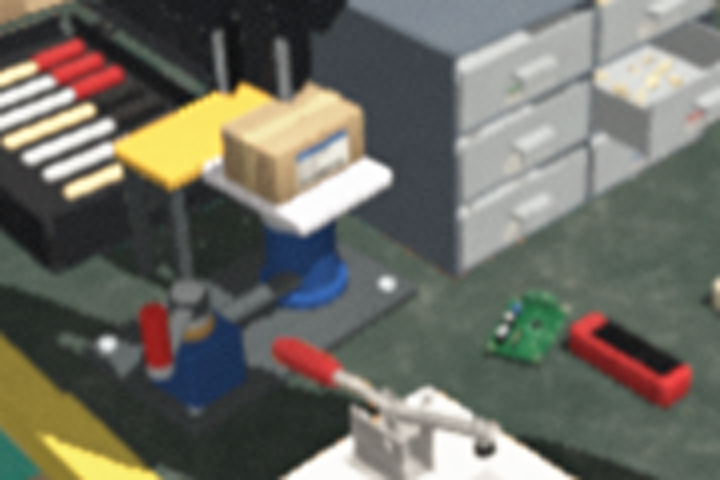

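I opened the valve by pushing the red knob between loosely set fingers. The table came down 53 mm at about 13 mm/s. I then closed the lever by feel and handed the job in at about 21 s.

**Last checks:**
- **Level:** in the scene camera both the table and the stand measured 116.1 mm. The table held still after the valve closed, at 53.05 to 53.13 mm.
- **Valve:** the force at the knob rose from about 4.5 N running free to 13 N on the seat. I stopped there, well under the 25 N limit. The needle value was not in the state, so the seat was found by feel only.
- **Hand:** I backed the fingers off to about 0 N with the knob centred in the gap, then raised the arm clear. The final picture shows the carton on the table and the hex keys and circuit board on the bench.

**What went wrong or disagreed:**
- **First descent:** one fingertip landed on the knob's top with about 18 N. The fingers end about 27 mm short of the stated TCP when partly closed. I lifted, re-centred and went in again with no contact.
- **Final cross-check:** the second level check, from the top camera, failed because there was no depth reading at the carton. At the start, that camera had put the stand about 1.5 mm higher than the scene camera did, which is still within the 6 mm tolerance.

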